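# Lock the hallway key safe

## Task

Lock the house keys away in the key safe: push its clear lid fully shut, then key in the code blue, red, yellow, one key at a time, pressing each well down and letting it come right up before the next, and last press the large green button fully down, hold it for about a second and let it go. Do not press the white key, and leave the things standing around the safe where they are.

Things in the scene. Friction and masses are not known exactly. Their poses are not given: they have to be found in the camera images.
- shelf: fixed white MDF entry shelf, 300 deep (its x) x 840 wide (its y) x 100 mm high, with a tilt-out front towards the robot; origin: centre of its underside. Everything stands on its top
- safe: fixed key safe on the shelf, turned a little: a grey console in front (own x -110 to -15 mm, 260 mm wide, 30 mm high) with five buttons in a row along own y at x = -60 mm; behind it a clear acrylic key box (x -5 to 105 mm, 220 mm wide, 60 mm high) with keys inside. Origin on the shelf top under the box's front wall; own +x points to the rear, away from the robot, y left, z up
- lid (a joint): hinge of the clear lid (112 x 224 x 6 mm with an orange strip along its free front edge), in rad: 0 = shut flat on the box, positive = free edge raised. Starts 0.6 to 1.0. Stiff hinge (0.15 N m): it stays where left; shut it by pushing its upper face or strip down (2 to 6 N). Shut, its top is 66 mm above the shelf top
- lid_hinge (a point): middle of the lid's hinge line, at the box's rear upper edge (safe's own x = 105 mm, z = 60 mm); the hinge line runs along the safe's y. The point's axes turn with the lid
- lid_edge (a point): middle of the orange strip at the lid's free front edge, on its upper face, 105 mm from the hinge; moves with the lid
- blue_key (a joint): the small round blue key (20 mm across), one of four keys 40 mm apart, centre to centre, in the row (own y = 100, 60, 20, -20 mm; the nearest is 68 mm from the lock button); which colour is where changes. joint in m: 0 = up, 0.006 = fully down; springs back up when let go; takes 1.2 N to start and 4 N fully down
- blue_key_top (a point): centre of the top face of the blue key, 52 mm above the shelf top when up; it stands 10 mm proud of its black collar (36 mm across)
- red_key (a joint): the small round red key (20 mm across), one of four keys 40 mm apart, centre to centre, in the row (own y = 100, 60, 20, -20 mm; the nearest is 68 mm from the lock button); which colour is where changes. joint in m: 0 = up, 0.006 = fully down; springs back up when let go; takes 1.2 N to start and 4 N fully down
- red_key_top (a point): centre of the top face of the red key, 52 mm above the shelf top when up; it stands 10 mm proud of its black collar (36 mm across)
- yellow_key (a joint): the small round yellow key (20 mm across), one of four keys 40 mm apart, centre to centre, in the row (own y = 100, 60, 20, -20 mm; the nearest is 68 mm from the lock button); which colour is where changes. joint in m: 0 = up, 0.006 = fully down; springs back up when let go; takes 1.2 N to start and 4 N fully down
- yellow_key_top (a point): centre of the top face of the yellow key, 52 mm above the shelf top when up; it stands 10 mm proud of its black collar (36 mm across)
- white_key (a joint): the small round white key (20 mm across), one of four keys 40 mm apart, centre to centre, in the row (own y = 100, 60, 20, -20 mm; the nearest is 68 mm from the lock button); which colour is where changes. joint in m: 0 = up, 0.006 = fully down; springs back up when let go; takes 1.2 N to start and 4 N fully down
- white_key_top (a point): centre of the top face of the white key, 52 mm above the shelf top when up; it stands 10 mm proud of its black collar (36 mm across)
- lock (a joint): the large round green lock button (32 mm across, always at the safe's -y end of the row, own y = -88 mm). joint in m: 0 = up, 0.006 = fully down; springs back up when let go; takes 1.8 N to start and 6 N to hold fully down
- lock_top (a point): centre of the top face of the green lock button, 52 mm above the shelf top when up; it stands 10 mm proud of its black collar
- coin_cup: loose copper coin cup, 68 mm across, 65 mm high, to leave alone; origin: centre of its underside
- stopper: loose green glass bottle stopper standing on its head, 46 mm across, 48 mm high, to leave alone; origin: centre of its underside
- light_clip: loose grey plastic bicycle light clip, 30 x 60 x 30 mm, to leave alone; origin: centre of its underside

How it is judged (in metres and radians):
On the way, in this order (a step that is already met when the one before it is completed fails the run):
1. the acrylic lid is shut (under 0.05 rad) with all buttons up (value of joint lid below 0.05 rad and value of joint each of blue_key, red_key, yellow_key, white_key, lock below 0.0015 m), for 0.2 s.
2. with the lid shut, the blue key alone is pressed at least 4.5 of its 6 mm (value of joint lid below 0.05 rad and value of joint blue_key above 0.0045 m and value of joint each of red_key, yellow_key, white_key, lock below 0.002 m), for 0.05 s.
3. the blue key is let up again: all buttons up (under 1.5 mm) (all of step 1), for 0.05 s.
4. with the lid shut, the red key alone is pressed at least 4.5 of its 6 mm (value of joint lid below 0.05 rad and value of joint red_key above 0.0045 m and value of joint each of blue_key, yellow_key, white_key, lock below 0.002 m), for 0.05 s.
5. the red key is let up again: all buttons up (under 1.5 mm) (all of step 3), for 0.05 s.
6. with the lid shut, the yellow key alone is pressed at least 4.5 of its 6 mm (value of joint lid below 0.05 rad and value of joint yellow_key above 0.0045 m and value of joint each of blue_key, red_key, white_key, lock below 0.002 m), for 0.05 s.
7. the yellow key is let up again: all buttons up (under 1.5 mm) (all of step 5), for 0.05 s.
8. with the lid shut, the green lock button alone is fully down (at least 5 of its 6 mm) for 0.6 s (value of joint lid below 0.05 rad and value of joint lock above 0.005 m and value of joint each of blue_key, red_key, yellow_key, white_key below 0.002 m), for 0.6 s.
At the end, for the whole second after the job is handed in: the lid is shut (under 0.05 rad), all five buttons are up again (under 1.5 mm), and the cup, stopper and clip stand at rest within 15 mm of where they were, not tipped (under 0.2 rad) (all of step 7 and distance of each of coin_cup, stopper, light_clip from where it was at the start of the episode below 0.015 m and angle between each of coin_cup, stopper, light_clip's own z axis and vertical below 0.2 rad and linear speed of each of coin_cup, stopper, light_clip below 0.02 m/s); the robot touches nothing.
It fails at once if the white key is pressed (over 2.5 mm) (value of joint white_key above 0.0025 m).
It fails at once if two of the five buttons are down (over 2.5 mm) at the same time (value of joint each of blue_key, red_key above 0.0025 m or value of joint each of blue_key, yellow_key above 0.0025 m or value of joint each of blue_key, white_key above 0.0025 m or value of joint each of blue_key, lock above 0.0025 m or value of joint each of red_key, yellow_key above 0.0025 m or value of joint each of red_key, white_key above 0.0025 m or value of joint each of red_key, lock above 0.0025 m or value of joint each of yellow_key, white_key above 0.0025 m or value of joint each of yellow_key, lock above 0.0025 m or value of joint each of white_key, lock above 0.0025 m).
It fails at once if the coin cup is moved over 20 mm or tipped (distance of coin_cup from where it was at the start of the episode above 0.02 m or angle between coin_cup's own z axis and vertical above 0.3 rad).
It fails at once if the bottle stopper is moved over 20 mm or tipped (distance of stopper from where it was at the start of the episode above 0.02 m or angle between stopper's own z axis and vertical above 0.3 rad).
It fails at once if the bicycle light clip is moved over 20 mm or tipped (distance of light_clip from where it was at the start of the episode above 0.02 m or angle between light_clip's own z axis and vertical above 0.3 rad).
It also fails if it takes over 58 s, if anything falls off the work surface, if the arm or the gripper's body presses on something with over 40 N, if the wrist force passes 120 N, or if a joint passes its speed limit or range.

## Robot

A 6-joint arm with a two-finger parallel gripper is mounted at the origin on the work surface. World frame = base frame: x ahead of the robot, y to its left, z up, the work surface at z = 0. Lengths are in m, angles in degrees, forces in N, time in s.
With the tool pointing down it reaches from about 0.35 to 0.875 m from the base axis. Payload 4.2 kg.
Tool frame: the origin (TCP) lies on the centre line of the jaws, within the pads' length; the fingertips stand 22 mm ahead of it and the grasp point (between the pads) lies 3 mm ahead of it (arm.tip_reach is the z of the fingertips in the tool frame, in m); z points along the fingers, y is the line along which they close (so a half turn about z gives the same grasp; the last joint's range is limited). The gripper opens to 87 mm and grips with 3 to 60 N. Pads are 19 mm wide; open, the fingers measure 117 mm over their backs; the gripper's body (75 mm by 190 mm) begins 51 mm behind the grasp point.
Start: joints at [-60.585, 22.042, 0.453, 0, -68.411, -14.817], TCP at [0.158, -0.605, 0.245] pointing down, gripper open.
Joint ranges: [-179.83, 179.83], [-69.29, 118.12], [-61.27, 80.66], [-181.25, 117.63], [-171.15, -9.14], [-177.46, 177.46]. Speed limits (degrees/s): [159.86, 159.86, 180, 180, 180, 180].

## Interface

Orientations are given as a 3x3 rotation matrix whose columns are the frame's x, y, z axes.
In Python, from rig import arm gives the robot as it stands. Calls block until the motion is done:
- arm.move_to(position, orientation): joint-space move of the TCP to a pose.
- arm.move_straight(position, attitude=None, max_speed=0.15): straight line of the TCP; attitude=None keeps the orientation; max_speed is the mean speed in m/s.
- arm.move_joints(angles): joint-space move.
- arm.set_gripper(opening, newtons=None): finger opening in m; newtons is the grip in N (None keeps the last); returns when the fingers have stopped.
- arm.hold(seconds).
- arm.ik(position, orientation): joint angles nearest the present ones, or None.
- arm.camera(name): name is "scene" or "side" or "wrist"; returns the picture (420x560x3 uint8, red, green, blue); there is no depth.
- arm.camera_params(name): a dict with "fovy" (degrees; the focal length in pixels is half the picture's height over the tangent of half this angle, whatever the lens; pixels are square), "cx", "cy" (the principal point, pixels), "R" (3x3) and "t" (3): a world point X has camera coordinates R X + t. Camera axes: x right, y down, z forward; pixel columns grow to the right and rows downward; lengths in m; the calibration is good to about 2 mm. A picture is of the moment at which its call begins: read the wrist's pose just before it. camera_params takes no time and is no camera call; for the wrist camera it gives the pose at the moment of the call.
A pose or a line that the arm cannot do raises arm.Unreachable and nothing moves.
- arm.hand_in(): hands the job in; it is judged then, once.
Trained networks look in the newest picture that a camera, given by its name, has taken for a name from the list of things; names that differ only in an ending like _2 or _b are one class to them, and where a whole thing is asked for, a point or a joint stands for the part that bears it (a point fixed in the world has none). Each returns a list of dicts, best first, with "p" (0 to 1); they miss things now and then, are a little off and sometimes report something else, mostly with a low value. They report only what shows in the picture. A call takes as long as a camera call.
- arm.regions_of(camera, target): "region" (420x560 bool, what is visible of it) and "xy" ([column, row] in pixels, amid what is visible of it).
- arm.mark_of(camera, target): "xy" ([column, row] in pixels: a listed point, or the origin of a listed thing).
Readings, each from a call of its own:
- arm.read_time_s(): time.
- arm.read_q(): joint angles.
- arm.read_joint_velocities(): joint speeds.
- arm.read_tau(): joint torques, N m.
- arm.read_ee_pos(): TCP position.
- arm.read_eef_rot(): TCP orientation.
- arm.read_contact_force(): force on the tool from outside, world axes, zero at the start.
- arm.read_moment(): the same for the moment, N m.
- arm.read_gripper_width(): finger opening in m.
- arm.read_grip_force(): force on a finger pad.
Only numpy, scipy, OpenCV 4.12 (cv2) and the standard library are available. Lean on these libraries where they do the work, as an engineer would, in place of code of your own. Each camera call takes 0.05 s, during which the arm holds its last target. There are 200 camera calls.

## Working session

There is one attempt and no reset: what is moved stays moved. The work goes in short steps, each a Python script; the robot and the scene stay as the last script left them, time stands still between calls to the robot, and variables do not carry over. Pictures are saved under pics/ and viewed, at most 10 in all, crops included, and the job is handed in when it is done.

```bash
mkdir -p pics; ls
python3 - <<'E'
from rig import arm
import cv2, numpy as np
ims=[]
for c in ["scene","side"]:
    im=arm.camera(c); ims.append(im)
    cv2.imwrite(f"pics/{c}0.png",im[:,:,::-1])
    p=arm.camera_params(c); print(c,p)
    for n in ["blue_key_top","red_key_top","yellow_key_top","white_key_top","lock_top","lid_edge","lid_hinge","coin_cup","stopper","light_clip","safe","shelf"]:
        print(n,[(np.round(d["xy"],1).tolist(),round(d["p"],2)) for d in arm.mark_of(c,n)[:2]])
E
```

```text
pics
rig.py
scene {'fovy': 45.94722347942641, 'cx': 278.5778229637424, 'cy': 204.3536265896989, 'R': array([[-0.72765372,  0.68561566, -0.02124241],
       [ 0.49544411,  0.50390008, -0.70754494],
       [-0.47439984, -0.52537213, -0.706349  ]]), 't': array([ 0.42499235, -0.22978362,  1.81774971])}
blue_key_top [([300.4, 183.3], 0.55)]
red_key_top [([283.7, 170.9], 0.54)]
yellow_key_top [([292.1, 171.2], 0.54)]
white_key_top [([272.6, 166.1], 0.53), ([289.7, 173.8], 0.35)]
lock_top [([222.9, 144.4], 0.58), ([254.7, 152.7], 0.37)]
lid_edge [([251.3, 160.0], 0.9)]
lid_hinge [([239.1, 193.8], 0.75)]
coin_cup [([202.2, 162.2], 0.56), ([336.8, 262.9], 0.45)]
stopper []
light_clip [([220.8, 142.7], 0.69)]
safe [([264.3, 191.9], 0.94), ([292.1, 174.7], 0.57)]
shelf [([272.0, 213.2], 0.82), ([271.1, 164.4], 0.47)]
side {'fovy': 55.7965357983449, 'cx': 281.5532121435703, 'cy': 216.89936151568142, 'R': array([[ 0.99773675, -0.06704506,  0.00513228],
       [-0.0294554 , -0.50440273, -0.86296597],
       [ 0.06044634,  0.86086169, -0.50523598]]), 't': array([-0.60345462,  0.14892124,  0.87101244])}
blue_key_top [([238.5, 210.0], 0.52)]
red_key_top [([242.2, 229.1], 0.62)]
yellow_key_top [([242.3, 224.1], 0.53)]
white_key_top [([244.4, 244.9], 0.61)]
lock_top [([243.8, 267.0], 0.67)]
lid_edge [([283.3, 204.3], 0.72), ([242.2, 267.5], 0.64)]
lid_hinge [([325.6, 230.1], 0.75)]
coin_cup [([306.3, 354.6], 0.68)]
stopper [([281.4, 182.6], 0.58), ([273.8, 257.2], 0.42)]
light_clip [([244.5, 368.5], 0.73)]
safe [([274.3, 257.9], 0.62)]
shelf []
```

Run:
```python
import cv2
a=cv2.imread("pics/scene0.png");b=cv2.imread("pics/side0.png")
cv2.imwrite("pics/sc.png",cv2.resize(a[90:300,140:420],None,fx=2.8,fy=2.8,interpolation=cv2.INTER_CUBIC))
cv2.imwrite("pics/sd.png",cv2.resize(b[140:400,150:450],None,fx=2.3,fy=2.3,interpolation=cv2.INTER_CUBIC))
```

```text
(no output)
```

View pics/sc.png

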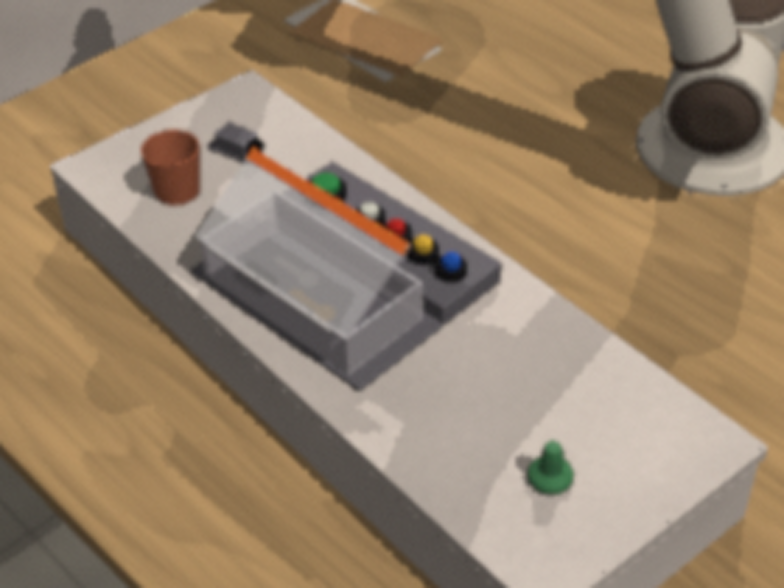

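View pics/sd.png

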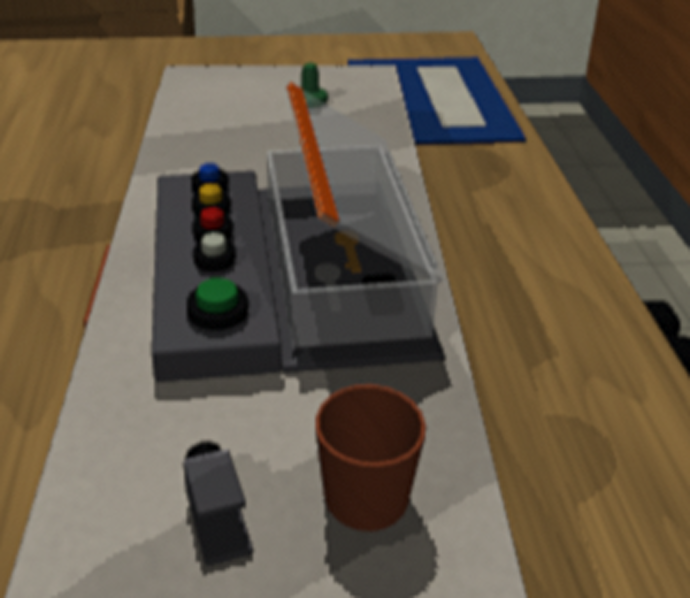

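The key order from the safe's +y end is blue, yellow, red, white, then green, seen in scene at (301,184), (291,177), (282,171), (272,165), (257,155). The cup and clip are off the −y end, and the stopper is far away at +y. Next I fit the safe pose.

```bash
cat > h.py <<'E'
import numpy as np, cv2
from rig import arm
from scipy.optimize import least_squares
KY=dict(blue=.1,yellow=.06,red=.02,white=-.02,lock=-.088)
def proj(p,X):
    f=210/np.tan(np.radians(p["fovy"]/2)); c=np.atleast_2d(X)@p["R"].T+p["t"]
    return np.c_[p["cx"]+f*c[:,0]/c[:,2], p["cy"]+f*c[:,1]/c[:,2]]
def loc(s,P):  # safe pose x,y,yaw ; P own coords (z above shelf top)
    c,n=np.cos(s[2]),np.sin(s[2]); P=np.atleast_2d(P)
    return np.c_[s[0]+c*P[:,0]-n*P[:,1], s[1]+n*P[:,0]+c*P[:,1], .1+P[:,2]]
def lidp(a,r=.105,y=0,t=.006): # point of upper face at r from hinge
    return [.105-r*np.cos(a)+t*np.sin(a), y, .06+r*np.sin(a)+t*np.cos(a)]
def keyp(n,z=.052): return [-.06,KY[n],z]
def fit(obs,s0):  # obs: list of (params, own point, xy, weight)
    r=lambda s: np.concatenate([w*(proj(p,loc(s,P))[0]-xy) for p,P,xy,w in obs])
    return least_squares(r,s0,loss="soft_l1")
E
python3 - <<'E'
from h import *
O=dict(scene=dict(blue=(301.4,183.6),yellow=(291.4,176.8),red=(281.8,171.1),white=(272.1,165),lock=(256.8,155.4)),
 side=dict(blue=(240.9,214.8),yellow=(241.3,223.5),red=(241.7,233.9),white=(243,245.2),lock=(244.3,267.4)))
obs=[(arm.camera_params(c),keyp(n),np.array(xy),1) for c in O for n,xy in O[c].items()]
f=fit(obs,[.6,0,0]); print(f.x,np.degrees(f.x[2]),f.cost); print(f.fun.reshape(-1,2).round(1).tolist())
s=f.x
L=dict(scene=(251.3,160),side=(283.3,204.3))
g=least_squares(lambda a:np.concatenate([proj(arm.camera_params(c),loc(s,lidp(a[0])))[0]-L[c] for c in L]),[.8]); print("lid",g.x,g.fun)
for n in KY: print(n,loc(s,keyp(n)).round(4))
print(loc(s,lidp(g.x[0])), proj(arm.camera_params("wrist"),[[0.3,-.6,0]]))
# cup, clip, stopper via both cams with height 0.1
for c,n,xy in [("side","cup",(306.3,354.6)),("side","clip",(244.5,368.5)),("side","stopper",(281.4,182.6))]:
    p=arm.camera_params(c); print(n,least_squares(lambda v:proj(p,[v[0],v[1],.1])[0]-xy,[.6,0]).x.round(3))
p=arm.camera_params("wrist");R=arm.read_eef_rot();print(R.round(3), (R.T@((-p["R"].T@p["t"])-arm.read_ee_pos())).round(3),(p["R"]@R).round(2))
E
```

```text
[ 0.58335866 -0.06747642  0.05299384] 3.036323580851757 15.86939646874932
[[-0.7, -1.8], [-0.7, -1.1], [-0.9, -1.4], [-0.8, -1.1], [-1.1, -1.0], [-0.2, -3.6], [-0.0, -2.8], [0.3, -2.8], [-0.3, -2.8], [-0.2, -3.2]]
lid [0.57542929] [ 4.64317057  1.670445    0.55167524 -1.95793193]
blue [[0.5181 0.0292 0.152 ]]
yellow [[ 0.5203 -0.0107  0.152 ]]
red [[ 0.5224 -0.0507  0.152 ]]
white [[ 0.5245 -0.0906  0.152 ]]
lock [[ 0.5281 -0.1585  0.152 ]]
[[ 0.60350484 -0.0664078   0.22217423]] [[256.70107027 285.16922759]]
cup [ 0.62  -0.316]
clip [ 0.529 -0.334]
stopper [0.622 0.276]
[[-0.968 -0.252  0.   ]
 [-0.252  0.968  0.   ]
 [-0.     0.    -1.   ]] [ 0.072  0.    -0.14 ] [[-0.    1.   -0.  ]
 [-0.96 -0.   -0.26]
 [-0.26  0.    0.96]]
```

```bash
cat >> h.py <<'E'
def rot(yaw,sg=-1): # tool x = sg * safe y, z down
    x=sg*np.array([-np.sin(yaw),np.cos(yaw),0]); z=np.array([0,0,-1.]); return np.c_[x,np.cross(z,x),z]
E
python3 - <<'E'
from h import *
s=[.5834,-.0675,.053]
for sg in(1,-1):
    q=arm.ik(loc(s,[-.06,.02,.25])[0],rot(s[2],sg)); print(sg,None if q is None else np.round(q,1))
R=rot(s[2],-1)
arm.move_to(loc(s,[-.03,.06,.29])[0],R); arm.set_gripper(0,20)
p=arm.camera_params("wrist"); im=arm.camera("wrist"); cv2.imwrite("pics/w0.png",im[:,:,::-1])
np.save("w0.npy",p,allow_pickle=True)
for n in KY: 
    t=n+("_top" if n=="lock" else "_key_top")
    print(n,proj(p,loc(s,keyp(n)))[0].round(1),[(np.round(d["xy"],1).tolist(),round(d["p"],2)) for d in arm.mark_of("wrist",t)[:2]],[(np.round(d["xy"],1).tolist(),round(d["p"],2),int(d["region"].sum())) for d in arm.regions_of("wrist",t[:-4])[:2]])
for n in ["lid_edge","lid_hinge"]: print(n,[(np.round(d["xy"],1).tolist(),round(d["p"],2)) for d in arm.mark_of("wrist",n)[:2]])
print(arm.read_time_s(),arm.read_contact_force())
E
```

```text
1 [ 12.2   8.8  -2.7   0.  -78.5 170.9]
-1 [ 12.2   8.8  -2.7   0.  -78.5  -9.1]
blue [306.6 212.9] [([309.2, 213.8], 0.6)] [([306.7, 211.2], 0.48, 208)]
yellow [307.3 179.9] [([306.9, 177.7], 0.62), ([222.1, 128.2], 0.42)] [([311.1, 175.7], 0.51, 221)]
red [308.1 145.1] [] [([308.8, 146.2], 0.73, 244)]
white [308.8 108.2] [([223.2, 130.5], 0.7), ([308.6, 103.3], 0.62)] [([308.1, 109.2], 0.62, 261), ([307.4, 210.1], 0.6, 190)]
lock [310.3  40.3] [([312.7, 38.8], 0.55)] [([313.1, 40.3], 0.87, 805)]
lid_edge []
lid_hinge [([155.8, 124.9], 0.9)]
6.05 [ 0.71277782  0.09301977 -0.29610038]
```

View pics/w0.png

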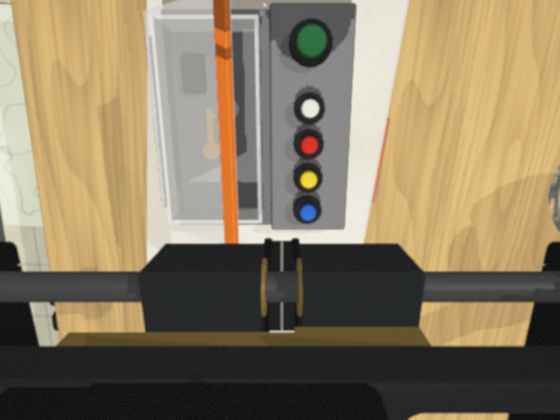

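Run:
```python
from h import *
p=np.load("w0.npy",allow_pickle=True).item()
im=cv2.imread("pics/w0.png"); hsv=cv2.cvtColor(im,cv2.COLOR_BGR2HSV)
H,S,V=cv2.split(hsv); s=[.5834,-.0675,.053]; obs=[]
M=dict(blue=(H>100)&(H<125)&(S>140)&(V>90),yellow=(H>20)&(H<32)&(S>150),red=((H<8)|(H>172))&(S>140),white=(V>180)&(S<60),lock=(H>45)&(H<80)&(S>100))
for n in KY:
    u,v=proj(p,loc(s,keyp(n)))[0]; m=np.zeros(H.shape,bool); sl=np.s_[int(v)-22 if v>22 else 0:int(v)+22,int(u)-22:int(u)+23]; m[sl]=M[n][sl]
    y,x=np.nonzero(m); c=np.array([(x.min()+x.max())/2,(y.min()+y.max())/2]); print(n,c,len(x)); obs.append((p,keyp(n),c,1))
f=fit(obs,s); s=f.x; print(s.tolist(),f.fun.reshape(-1,2).round(2).tolist())
np.save("s.npy",s)
for y in (0,-.05,-.1,.06):
  def r(a):
    u,v=proj(p,loc(s,lidp(a[0],y=y)))[0]; row=(im[int(round(v))].astype(int)); o=np.nonzero((H[int(round(v))]<15)&(S[int(round(v))]>200)&(np.abs(np.arange(560)-230)<25))[0]; return u-o.mean()
  aa=np.linspace(.3,1.2,181); rr=[r([a]) for a in aa]; i=np.argmin(np.abs(rr)); print(y,aa[i],rr[i])
for n in KY: print(n,loc(s,keyp(n)).round(4))
```

```text
blue [307.5 212. ] 234
yellow [308.5 179. ] 267
red [309.  144.5] 284
white [310. 108.] 228
lock [311.5  41. ] 851
[0.5822103740548163, -0.06802520200062065, 0.052083563596169224] [[0.08, 0.57], [-0.17, 0.57], [0.12, 0.2], [-0.04, -0.21], [0.01, -1.17]]
0 0.59 0.04057677833668549
-0.05 0.59 0.04182476702249005
-0.1 0.75 nan
0.06 0.595 -0.13915628374249422
blue [[0.5171 0.0287 0.152 ]]
yellow [[ 0.5192 -0.0112  0.152 ]]
red [[ 0.5213 -0.0512  0.152 ]]
white [[ 0.5233 -0.0911  0.152 ]]
lock [[ 0.5269 -0.159   0.152 ]]<stdin>:13: RuntimeWarning: Mean of empty slice.
  ret = ret.dtype.type(ret / rcount)
```

Run:
```python
from h import *
s=np.load("s.npy"); R=rot(s[2]); up=np.array([0,0,arm.tip_reach])
T=lambda P: loc(s,P)[0]+up
P=np.array(lidp(.62,.085)); arm.move_to(T(P+[0,0,.035]),R); arm.move_straight(T(P+[0,0,.012]),max_speed=.05)
for a in np.arange(.6,.02,-.06):
    arm.move_straight(T(np.array(lidp(a,.085))),max_speed=.08)
    F=arm.read_contact_force(); print(round(a,2),F.round(1), end=" ")
    if F[2]>20: print("stop"); break
else:
  for z in np.arange(.068,.061,-.001):
    arm.move_straight(T([.02,0,z]),max_speed=.02); arm.hold(.05); F=arm.read_contact_force(); print(z.round(3),F.round(1),end=" ")
    if F[2]>12: break
print(arm.read_ee_pos()-up)
arm.move_straight(arm.read_ee_pos()+[0,0,.06],max_speed=.1)
print(arm.read_time_s(),arm.read_contact_force().round(2))
im=arm.camera("side"); cv2.imwrite("pics/sd1.png",cv2.resize(im[140:400,150:450,::-1],None,fx=2.3,fy=2.3))
```

```text
0.6 [ 0.  -0.2  0.1] 0.54 [-0.1 -0.6 -0.4] 0.48 [ 0.4 -0.8  0.3] 0.42 [-0.6  0.8 -0.4] 0.36 [-0.8  0.9 -1.3] 0.3 [ 0.4  0.1 -0.4] 0.24 [ 0.1  0.1 -0.3] 0.18 [ 0.4 -0.  -0.3] 0.12 [ 0.1 -0.1  0.9] 0.06 [-0.1 -0.3  0.1] 0.068 [-0.  -0.  -0.3] 0.067 [0.8 0.3 0.5] 0.066 [-0.6 -0.2  2.8] 0.065 [-3.   1.5  7.4] 0.064 [-4.5  1.5 10.2] 0.063 [-5.2  1.8 15. ] [ 0.60224234 -0.06703534  0.16628339]
12.5167 [-0.25  0.28 -1.13]
```

View pics/sd1.png

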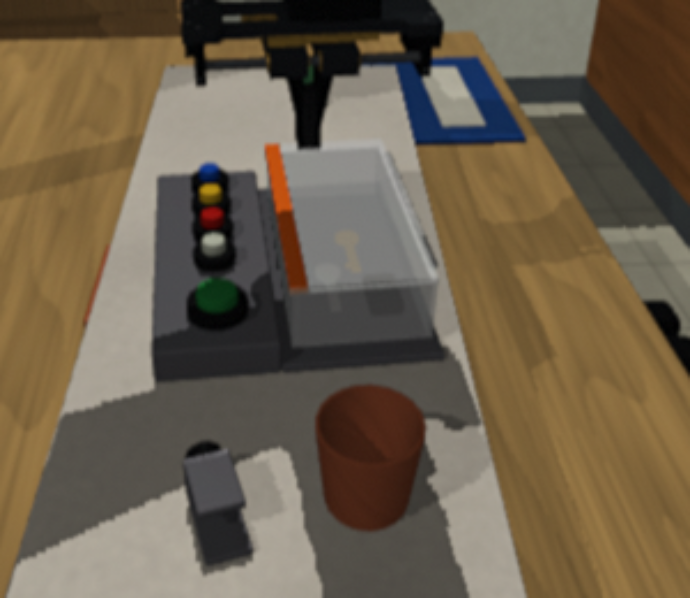

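The lid is shut: the strip lies flat on the box front (crop 265–305, 145–290), and contact came at 66 mm, as specified. Next are the keys, starting with blue, with a force and depth check on each.

```bash
cat >> h.py <<'E'
def press(n,hold=.3,fstop=9):
    s=np.load("s.npy"); R=rot(s[2]); up=np.array([0,0,arm.tip_reach]); T=lambda z: loc(s,keyp(n,z))[0]+up
    arm.move_straight(T(.085),R,max_speed=.1); arm.move_straight(T(.055),max_speed=.06)
    for z in np.arange(.053,.038,-.001):
        arm.move_straight(T(z),max_speed=.02); arm.hold(.05); F=arm.read_contact_force(); d=arm.read_ee_pos()-T(.1)
        print(n,round(z,3),round(d[2]+.1,4),F.round(1))
        if F[2]>fstop or d[2]+.1<.0445: break
    arm.hold(hold); e=arm.read_ee_pos()-T(.046); print("held",e.round(4),arm.read_contact_force().round(1))
    arm.move_straight(T(.085),max_speed=.06); arm.hold(.2); print("t",arm.read_time_s())
E
python3 -c "
from h import *
press('blue')"
```

```text
blue 0.053 0.0532 [-0.1  0.4  0.3]
blue 0.052 0.0523 [0.2 0.3 1.4]
blue 0.051 0.0512 [ 1.5 -0.2  1.3]
blue 0.05 0.0502 [0.7 0.3 1.9]
blue 0.049 0.0492 [ 2.1 -0.1  3.2]
blue 0.048 0.0482 [2.2 0.6 2.8]
blue 0.047 0.0472 [ 1.2 -0.1  4.6]
blue 0.046 0.0464 [ 1.7 -0.3  5.8]
blue 0.045 0.0463 [-1.   0.3  9.6]
held [0.0003 0.0001 0.0003] [-0.8  1.   9.7]
t 18.7333
```

Blue went fully down: contact at 52 mm and the end stop at 46 mm. Red, yellow and green are next.

```bash
python3 -c "
from h import *
press('red'); press('yellow'); press('lock',1.1,12)
print(arm.read_contact_force().round(1))
im=arm.camera('side'); cv2.imwrite('pics/sd2.png',cv2.resize(im[140:400,150:450,::-1],None,fx=2.3,fy=2.3))"
```

```text
red 0.053 0.0532 [ 0.3  0.1 -0.5]
red 0.052 0.0523 [0.1 0.4 0.9]
red 0.051 0.0512 [-0.1 -0.7  1.8]
red 0.05 0.0502 [1.  0.  1.6]
red 0.049 0.0492 [ 0.7 -0.6  2.1]
red 0.048 0.0482 [1.6 0.1 2.6]
red 0.047 0.0471 [1.5 0.2 3.2]
red 0.046 0.0464 [1.  0.5 5.9]
red 0.045 0.0463 [ 0.2 -0.1  9. ]
red 0.044 0.0462 [-2.   1.1 14.8]
held [ 0.0003 -0.      0.0002] [-1.7  1.7 14.2]
t 24.6667
yellow 0.053 0.0532 [-0.2 -0.1 -0.1]
yellow 0.052 0.0523 [ 0.9 -0.   0.2]
yellow 0.051 0.0512 [0.1 0.2 2.3]
yellow 0.05 0.0502 [1.2 0.  1.5]
yellow 0.049 0.0491 [0.9 0.4 2.9]
yellow 0.048 0.0481 [1.8 0.3 3.2]
yellow 0.047 0.0471 [1.8 0.3 3.2]
yellow 0.046 0.0464 [1.6 1.  5.5]
yellow 0.045 0.0463 [0.1 1.  9.2]
held [0.0003 0.     0.0003] [-0.6  0.1  9.7]
t 29.8833
lock 0.053 0.0532 [-0.9  0.4  0.3]
lock 0.052 0.0524 [ 0.7 -1.5  1.3]
lock 0.051 0.0513 [ 0.9 -0.1  2.7]
lock 0.05 0.0502 [ 0.4 -0.6  3.5]
lock 0.049 0.0492 [ 0.2 -0.3  4.3]
lock 0.048 0.0482 [1.2 0.2 5. ]
lock 0.047 0.0473 [ 0.7 -0.1  4.3]
lock 0.046 0.0464 [ 0.5 -0.2  5.6]
lock 0.045 0.0464 [-0.1  1.1 10.9]
lock 0.044 0.0463 [-2.8  2.1 14.3]
held [ 0.0003 -0.0001  0.0003] [-2.8  2.3 14.1]
t 37.3
[1.3 0.3 0.5]
```

View pics/sd2.png

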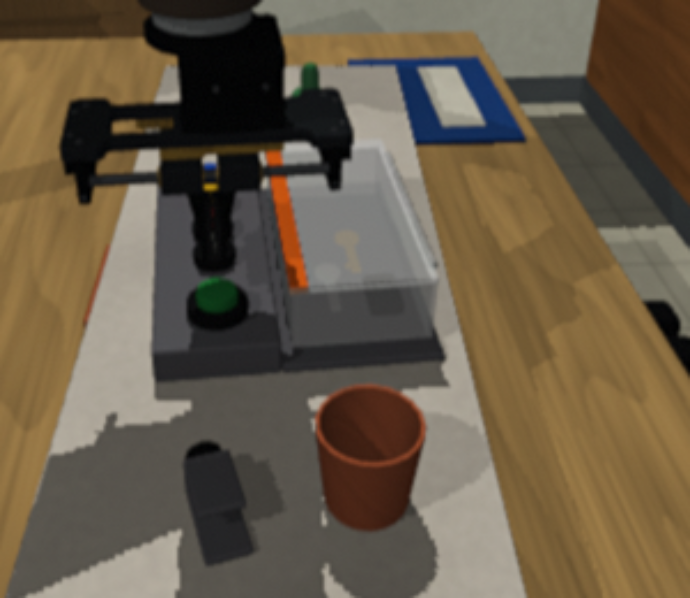

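The lid is still shut, green is up again at (217,293), and the clip, cup and stopper haven't moved. The gripper is clear, so I'm handing in.

```bash
python3 -c "
from h import *
arm.move_straight(arm.read_ee_pos()+[0,0,.08],max_speed=.1)
print(arm.hand_in(),arm.read_time_s())"
```

```text
the job is handed in; nothing more can be done
the job is handed in; nothing more can be done
```

I shut the lid, pressed blue, red and yellow fully down and let each up, held green down for about a second, and handed the job in around 38 s of the 58 s limit; white, the cup, stopper and clip were left alone, and the judge's verdict was not shown.

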